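# Custard pots into the steaming pan

## Task

Steam the custards: take the lid off the pan and set it aside, then lower every lidded custard pot from the baking tray into the pan so that each stands upright on the rack inside, feeling for the rack, whose height is not known, and never letting a pot drop, and then put the lid back on properly. After that, slide the covered pan across the glass, without lifting it, from the small ring to the middle of the large ring, let go of it, and press the button in front of the large ring fully down. Do not press the other button, and leave the spice jar, the timer, the spoon and the mug where they are.

Things in the scene. Friction and masses are not known exactly. Their poses are not given: they have to be found in the camera images.
- hob: black glass hob plate, 315 x 460 x 6 mm, fixed on the worktop, its glass at z = 6 mm; origin on its underside, midway between left and right and 175 mm behind its front edge, x away from the robot, y to the left
- ring_large: large white ring marked flat on the glass, 200 mm across; origin at its centre, on the glass; left or right half of the hob, 180 mm from the small one
- ring_small: small white ring marked flat on the glass, 130 mm across; origin at its centre, on the glass; the pan starts here
- button_left (a joint): travel of the steel push button at the hob's front left, m: 0 up, 0.006 fully down (takes 5 N; springs back)
- button_right (a joint): the same for the button at the hob's front right
- button_left_top (a point): centre of the top of the left button's cap (28 mm across, in a 44 mm housing; 18 mm above the glass); it lies in front of the ring in the hob's left half, 175 mm nearer the robot than that ring's centre
- button_right_top (a point): centre of the top of the right button's cap, in front of the ring in the hob's right half
- pan: round steel pan, opaque, 184 mm across and 120 mm high, wall 4 mm, inside 176 mm across; about 0.8 kg; it stands loose on the glass; origin at the centre of its underside, z up. Inside is a flat perforated rack, 168 mm across, whose top lies somewhere between 10 and 36 mm above the pan's underside, level and firm. Two loop handles, to its own +y and -y
- pan_handle_left (a point): middle of the loop handle on the pan's +y side: a level round bar 12 mm thick, 90 mm long, running along the pan's x, its centre 130 mm from the pan's axis and 92 mm above its underside; 32 mm free between bar and pan wall
- pan_handle_right (a point): the same for the handle on the pan's -y side
- lid: steel lid of the pan: a disc 188 mm across, 12 mm thick, whose lower 8 mm are narrower (162 mm across) and drop inside the rim; black round knob 20 mm across on top, from 12 to 46 mm above the underside; 0.25 kg; origin at the centre of the underside, z up; starts on the pan, where its origin is 112 mm above the pan's underside
- tray: dark baking tray, fixed, 260 x 180 mm (along its x and y), rim 25 mm high, floor 4 mm thick; origin at the centre of its underside; left or right of the hob
- mat: round cork mat, fixed, 200 mm across, 8 mm high; origin at the centre of its underside; on the other side of the hob from the tray; a free place for the lid
- pot1: lidded custard pot of white glazed stoneware with a thin blue band: body 52 mm across and 36 mm high, with a round knob 18 mm across on top from 36 to 70 mm; about 0.12 kg; origin at the centre of its underside, z up; stands in the tray (on the tray floor, 4 mm above the worktop); absent in some starts
- pot2: lidded custard pot of white glazed stoneware with a thin blue band: body 52 mm across and 36 mm high, with a round knob 18 mm across on top from 36 to 70 mm; about 0.12 kg; origin at the centre of its underside, z up; stands in the tray (on the tray floor, 4 mm above the worktop); absent in some starts
- pot3: lidded custard pot of white glazed stoneware with a thin blue band: body 52 mm across and 36 mm high, with a round knob 18 mm across on top from 36 to 70 mm; about 0.12 kg; origin at the centre of its underside, z up; stands in the tray (on the tray floor, 4 mm above the worktop); absent in some starts
- pot4: lidded custard pot of white glazed stoneware with a thin blue band: body 52 mm across and 36 mm high, with a round knob 18 mm across on top from 36 to 70 mm; about 0.12 kg; origin at the centre of its underside, z up; stands in the tray (on the tray floor, 4 mm above the worktop); absent in some starts
- spice_jar: small spice jar with a black cap, 38 mm across, 70 mm high, standing in the tray among the custard pots; stays there; origin at the centre of its underside
- timer: white domed kitchen timer, 64 mm across, 42 mm high, on the front of the hob between the buttons; origin at the centre of its underside
- spoon: wooden spoon 200 mm long, on the worktop left of the hob at the back
- mug: blue mug, 76 mm across, 85 mm high, on the worktop right of the hob at the back; origin at the centre of its underside
Mind the look-alikes: they are no part of the job. What is shaped like the lid but turquoise or yellow is not meant.

How it is judged:
By the outcome, as a careful person would: the job done as asked, in the order asked, and still so for the second after the job is handed in, with the robot touching nothing.
Of pot1, pot2, pot3, pot4 only 2 to 4 are there at a start; the rules pass over those that are not, and their reading is None.
At some moment in a run one of pot1, pot2, pot3, pot4 may be knocked a few centimetres aside while the robot is not near it.
It also fails if it takes over 210 s, if anything falls off the work surface, if the arm or the gripper's body presses on something with over 40 N, if the wrist force passes 120 N, or if a joint passes its speed limit or range.

## Robot

A 7-joint arm with a two-finger parallel gripper is mounted at the origin on the work surface. World frame = base frame: x ahead of the robot, y to its left, z up, the work surface at z = 0. Lengths are in m, angles in rad, forces in N, time in s.
With the tool pointing down it reaches from about 0.35 to 0.9 m from the base axis. Payload 7.2 kg.
Tool frame: the origin (TCP) lies at the very end of the fingers, on their centre line; the grasp point (between the pads) lies 19 mm behind it; z points along the fingers, y is the line along which they close (so a half turn about z gives the same grasp; the last joint's range is limited). The gripper opens to 88 mm and grips with 3 to 60 N. Pads are 20 mm wide; open, the fingers measure 115 mm over their backs; the gripper's body (75 mm by 178 mm) begins 61 mm behind the grasp point.
Start: joints at [1.193, 0.411, -0.013, 1.596, 0.006, 1.134, -0.082], TCP at [0.191, -0.595, 0.223] pointing down, gripper open.
Joint ranges: [-2.95, 2.95], [-0.29, 1.99], [-1.47, 1.44], [0.14, 2.54], [-1.03, 4.17], [0.13, 1.85], [-2.86, 2.86]. Speed limits (rad/s): [2.39, 2.39, 3.01, 3.01, 3.14, 3.14, 3.14].

## Interface

Orientations are given as a unit quaternion [x, y, z, w].
In Python, from bench import manip gives the robot as it stands.
- The arm moves only by the tool move_arm, never from a script. Its argument "steps" is a list of rows, each a list of 7 numbers: the finger opening in cm, from 0 to 8.78, then the shift along the tool's x, y, z in cm, then the turn, a rotation vector about the tool's x, y, z in degrees. In form: [[fingers, tx, ty, tz, wx, wy, wz], ...]. A call has 1 to 5 rows; each row shifts and turns the commanded pose from where the row before left it, along the tool's axes as they then stand; what a row does not reach is not made up. A row lasts 1/8 s, in which the tool goes at most 62.5 mm and 10.7 degrees, less where a joint would pass 70% of its speed; a pose out of reach is approached as far as the arm can. A call with a gripper value outside its range is refused whole. The fingers move at their own pace and stop on an object; the grip force is fixed at half the most. Time passes only in rows, so rows that do not move let the fingers close. It gives the time, the measured TCP pose, the force, the opening and the grip force at its end, in the units of the state.
- manip.sense(): the state, without advancing time (a new reading comes with each control period).
- manip.get_image(name): name is "scene" or "top"; returns a dict with "frame" (400x640x3 uint8, red, green, blue), "z_map" (400x640 float32, m along the optical axis (not along the pixel's ray), 0 where there is no reading), "fx", "fy", "cx", "cy" (pixels), "dist_coeffs" ([k1, k2, p1, p2, k3] as OpenCV has them; the pictures are not rectified), "R" (3x3) and "t" (3): a world point X has camera coordinates R X + t. Camera axes: x right, y down, z forward; pixel columns grow to the right and rows downward; lengths in m; the calibration is good to about 2 mm. A picture is of the moment at which its call begins.
- manip.close_job(): hands the job in; it is judged then, once.
The state is a dict: "time_s": time; "q": joint angles; "qvel": joint speeds; "tau": joint torques, N m; "position": TCP position; "ee_rot": TCP orientation; "ft_force": force on the tool from outside, world axes, zero at the start; "wrist_torque": the same for the moment, N m; "gripper_width": finger opening in m; "grasp_force": force on a finger pad.
Only numpy, scipy, OpenCV 4.12 (cv2) and the standard library are available. Lean on these libraries where they do the work, as an engineer would, in place of code of your own. Each camera call takes 0.05 s, during which the arm holds its last target. There are 200 camera calls.

## Working session

There is one attempt and no reset: what is moved stays moved. The work goes in short steps, Python scripts to look and compute and a tool call to move; the robot and the scene stay as the last step left them, time stands still between calls to the robot, and variables do not carry over. Pictures are saved under pics/ and viewed, at most 14 in all, crops included, and the job is handed in when it is done.

Besides the shell and the picture viewer there is one more tool, called after "Emit:" as name(argument=value, ...) on one line, values as JSON. move_arm: Moves the arm, as the interface text tells. Its arguments: {"type":"object","properties":{"steps":{"type":"array"}},"required":["steps"]}

```bash
mkdir -p pics
cat > h.py <<'E'
import numpy as np, cv2
from bench import manip
from scipy.spatial.transform import Rotation as Ro
def img(name,save=None):
    d=manip.get_image(name)
    if save: cv2.imwrite('pics/'+save,d['frame'][:,:,::-1])
    return d
def K(d): return np.array([[d['fx'],0,d['cx']],[0,d['fy'],d['cy']],[0,0,1.]])
def ray(d,uv,z):
    p=cv2.undistortPoints(np.array(uv,float).reshape(-1,1,2),K(d),np.array(d['dist_coeffs'],float)).reshape(-1,2)
    R=np.array(d['R']);t=np.array(d['t']);c=-R.T@t
    v=np.c_[p,np.ones(len(p))]@R
    return c+v*((z-c[2])/v[:,2])[:,None]
def proj(d,X):
    R=np.array(d['R']);t=np.array(d['t'])
    return cv2.projectPoints(np.array(X,float).reshape(-1,1,3),cv2.Rodrigues(R)[0],t,K(d),np.array(d['dist_coeffs'],float))[0].reshape(-1,2)
def pts(d):
    h,w=d['z_map'].shape
    u,v=np.meshgrid(np.arange(w),np.arange(h))
    p=cv2.undistortPoints(np.stack([u,v],-1).reshape(-1,1,2).astype(float),K(d),np.array(d['dist_coeffs'],float)).reshape(-1,2)
    C=np.c_[p,np.ones(len(p))]*d['z_map'].reshape(-1,1)
    return ((C-np.array(d['t']))@np.array(d['R'])).reshape(h,w,3)
def to(x,y,z,yaw=None):
    s=manip.sense();R=Ro.from_quat(s['ee_rot']).as_matrix()
    dd=R.T@(np.array([x,y,z])-s['position'])*100
    print('tool shift cm',dd.round(2),'R',R.round(2).tolist(),'pos',np.round(s['position'],4))
E
python3 - <<'E'
from h import *
for n in('scene','top'):
    d=img(n,n+'0.png');print(n,d['fx'],d['cx'],d['cy'],d['dist_coeffs'],np.round(d['t'],3),np.round(d['R'],3).tolist())
s=manip.sense();print(s);print(Ro.from_quat(s['ee_rot']).as_matrix().round(3))
E
```

```text
scene 509.1733394158842 324.3506521248589 202.60289524692206 [-0.05082892  0.          0.          0.          0.        ] [ 0.451 -0.079  1.962] [[-0.816, 0.577, 0.018], [0.392, 0.576, -0.718], [-0.424, -0.579, -0.696]]
top 406.75493052310486 315.4749432357233 202.20435908528924 [-0.08462839  0.          0.          0.          0.        ] [-0.06   0.488  1.253] [[-0.005, -1.0, -0.027], [-0.996, 0.008, -0.089], [0.089, 0.026, -0.996]]
{'time_s': 0.1, 'q': array([ 1.19279756,  0.41184092, -0.01275242,  1.5969379 ,  0.00562016,
        1.13431564, -0.08215906]), 'qvel': array([ 0.00012798, -0.00224982, -0.00048422, -0.00252862,  0.00089224,
        0.00130473,  0.00077618]), 'tau': array([ 1.91840591e-03, -5.89099038e+01,  6.43172041e-01, -2.91709685e+01,
       -5.38193481e-02,  1.44849240e-02,  7.69603798e-05]), 'position': array([ 0.19038343, -0.59482067,  0.22188907]), 'ee_rot': array([ 9.88018260e-01,  1.54335286e-01, -1.64928935e-04, -7.14180253e-04]), 'ft_force': array([ 0.32525612, -0.37695356,  0.1292759 ]), 'wrist_torque': array([ 0.06400973,  0.00844974, -0.01686137]), 'grasp_force': 0.0, 'gripper_width': 0.08787477588867325}
[[ 0.952  0.305 -0.001]
 [ 0.305 -0.952  0.001]
 [-0.    -0.001 -1.   ]]
```

View pics/scene0.png

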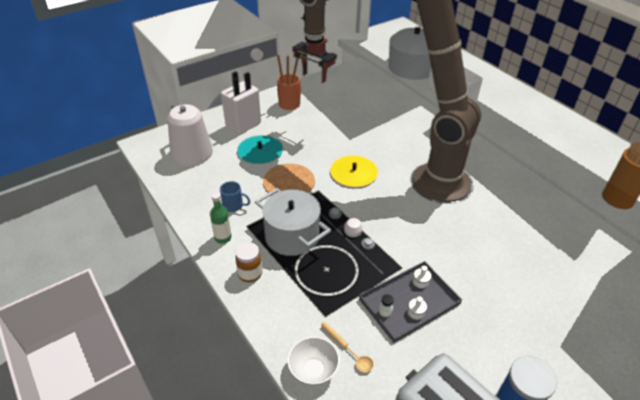

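View pics/top0.png

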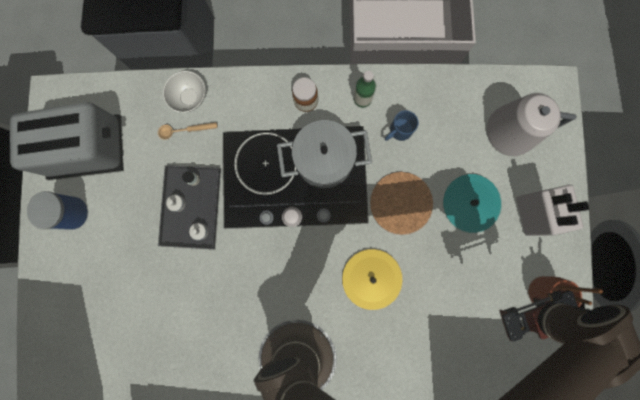

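The top view shows the pan with its steel lid at (324,150) on the right half, and the large ring at (265,163) on the left. The tray is at (188,205) with two white pots at (175,202) and (198,231), plus the jar with its black cap at (190,177). The cork mat is at (401,202). The lid look-alikes are turquoise at (472,202) and yellow at (372,279). The grey steel lid on the pan is the one meant. Next I'll measure positions and enlarge a crop.

Run:
```python
from h import *
d=img('top');f=d['frame']
cv2.imwrite('pics/crop1.png',cv2.resize(f[115:255,155:375,::-1],None,fx=3.6,fy=3.6,interpolation=cv2.INTER_CUBIC))
P=pts(d);np.save('P0.npy',P)
def comp(m,mn=20):
    n,l,s,c=cv2.connectedComponentsWithStats(m.astype(np.uint8))
    for i in range(1,n):
        if s[i,4]>=mn:
            q=P[l==i]; mm=(q.max(0)+q.min(0))/2
            print(' px',c[i].round(1),'n',s[i,4],'mean',q.mean(0).round(4),'mid',mm.round(4),'ext',np.ptp(q,axis=0).round(3))
Z=P[...,2];X=P[...,0];Y=P[...,1]
roi=(X>.3)&(X<.85)&(Y>-.45)&(Y<.55)
for a,b in((.145,.19),(.12,.14),(.085,.112),(.055,.085),(.03,.052),(.017,.028)):
    print('z',a,b);comp(roi&(Z>a)&(Z<b),6)
hsv=cv2.cvtColor(f,cv2.COLOR_RGB2HSV)
# cork
print('cork');comp(roi&(hsv[...,0]>5)&(hsv[...,0]<18)&(hsv[...,1]>90)&(Z<.02),200)
# hob rect corners
g=cv2.cvtColor(f,cv2.COLOR_RGB2GRAY)
m=(g<60);m[:, :222]=0;m[:,370:]=0;m[:127]=0;m[229:]=0
r=cv2.minAreaRect(np.argwhere(m)[:,::-1].astype(np.float32));print('hob',ray(d,cv2.boxPoints(r),.006).round(4).tolist())
```

```text
z 0.145 0.19
 px [366.4  83.8] n 67 mean [ 0.8163 -0.2154  0.1587] mid [ 0.8202 -0.2155  0.1676] ext [0.03  0.029 0.045]
 px [323.8 149.3] n 46 mean [ 0.6239 -0.091   0.1621] mid [ 0.6249 -0.0915  0.1577] ext [0.018 0.017 0.023]
z 0.12 0.14
 px [364.8  87.8] n 142 mean [ 0.8145 -0.2131  0.1319] mid [ 0.8225 -0.2162  0.13  ] ext [0.055 0.056 0.02 ]
 px [323.9 151.4] n 3172 mean [ 0.6249 -0.091   0.1317] mid [ 0.6255 -0.0914  0.1314] ext [0.187 0.186 0.017]
z 0.085 0.112
 px [304.   91.1] n 337 mean [ 0.8165 -0.0325  0.1059] mid [ 0.8189 -0.0314  0.0985] ext [0.061 0.074 0.027]
 px [363.4  95.7] n 58 mean [ 0.8027 -0.2119  0.0976] mid [ 0.8098 -0.216   0.0987] ext [0.028 0.057 0.024]
 px [397. 114.] n 11 mean [ 0.748  -0.3136  0.0871] mid [ 0.7463 -0.3135  0.0871] ext [0.022 0.019 0.003]
 px [412.6 113.4] n 7 mean [ 0.7496 -0.3611  0.087 ] mid [ 0.7498 -0.3611  0.0874] ext [0.009 0.009 0.004]
 px [393.5 121.7] n 6 mean [ 0.724  -0.3022  0.0875] mid [ 0.7243 -0.3021  0.0881] ext [0.011 0.004 0.005]
 px [417.1 123.6] n 9 mean [ 0.7179 -0.3738  0.087 ] mid [ 0.7181 -0.3736  0.0873] ext [0
[... 5230 characters left out ...]
456 -0.0872  0.0212] mid [ 0.4454 -0.0878  0.0225] ext [0.041 0.041 0.011]
 px [265.8 217.4] n 91 mean [0.4405 0.0928 0.0221] mid [0.4402 0.0925 0.0225] ext [0.041 0.039 0.011]
 px [206.  229.7] n 10 mean [0.4026 0.2827 0.0224] mid [0.4017 0.2838 0.0225] ext [0.025 0.008 0.01 ]
 px [174.5 246. ] n 35 mean [0.3514 0.3832 0.0245] mid [0.3513 0.3813 0.0225] ext [0.006 0.079 0.011]
 px [201.  247.5] n 22 mean [0.3467 0.2974 0.0242] mid [0.3467 0.2975 0.023 ] ext [0.003 0.046 0.009]
cork
 px [401.1 202.7] n 2916 mean [ 0.4846 -0.3332  0.009 ] mid [ 0.486  -0.333   0.0097] ext [0.194 0.191 0.018]
hob [[0.722, 0.244, 0.006], [0.733, -0.221, 0.006], [0.4221, -0.2268, 0.006], [0.4079, 0.2268, 0.006]]
```

View pics/crop1.png

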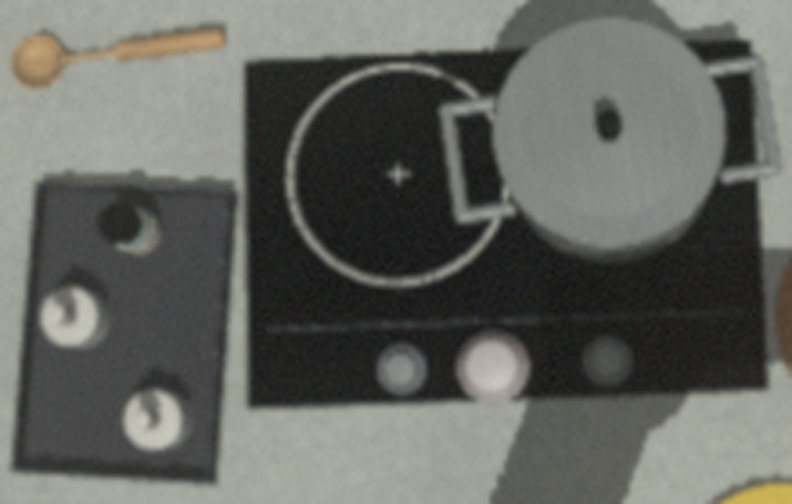

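Emit:
move_arm(steps=[[6,0,0,-0.5,0,0,8.9],[6,0,0,-0.5,0,0,8.9]])

```text
time_s: 0.4
position: [0.1904, -0.595, 0.2323]
ee_rot: [1.0, -0.003, -0.0, -0.0]
ft_force: [0.1, 0.4, 0.2]
gripper_width: 0.0712
grasp_force: 0.0
```

Emit:
move_arm(steps=[[6,3.5,-4,0,0,0,0],[6,3.5,-4,0,0,0,0],[6,3.5,-4,0,0,0,0],[6,3.5,-4,0,0,0,0],[6,3.5,-4,0,0,0,0]])

```text
time_s: 1.02
position: [0.3666, -0.3939, 0.2326]
ee_rot: [1.0, -0.0, -0.0, -0.0]
ft_force: [-0.6, -0.8, -0.9]
gripper_width: 0.0601
grasp_force: 0.0
```

Emit:
move_arm(steps=[[6,3.5,-4,0,0,0,0],[6,3.5,-4,0,0,0,0],[6,3.5,-4,0,0,0,0],[6,3.5,-4,0,0,0,0],[6,3.5,-4,0,0,0,0]])

```text
time_s: 1.65
position: [0.5417, -0.1943, 0.2325]
ee_rot: [1.0, -0.001, -0.0, 0.0]
ft_force: [1.4, 0.0, -0.7]
gripper_width: 0.0604
grasp_force: 0.0
```

Run:
```python
from h import *
s=manip.sense();print(s['ft_force'].round(2),s['q'].round(2))
to(.624,-.0913,.134)
d=img('top')
print(ray(d,[[(398.5)/3.6-.5+155,(174.5)/3.6-.5+115]],.006))
```

```text
[ 1.41  0.   -0.73] [ 0.42  0.33 -0.2   1.7   0.07  1.12 -1.38]
tool shift cm [  8.22 -10.31   9.85] R [[1.0, -0.0, -0.0], [-0.0, -1.0, -0.0], [-0.0, 0.0, -1.0]] pos [ 0.5417 -0.1943  0.2325]
[[0.61627698 0.09834412 0.006     ]]
```

Emit:
move_arm(steps=[[6,4.1,-5.1,0,0,0,0],[6,4.1,-5.2,0,0,0,0],[6,0,0,4,0,0,0],[6,0,0,3.8,0,0,0],[6,0,0,2,0,0,0]])

```text
time_s: 2.33
position: [0.6174, -0.0977, 0.132]
ee_rot: [1.0, -0.0, -0.002, -0.0]
ft_force: [-1.3, 0.5, 0.9]
gripper_width: 0.06
grasp_force: 0.0
```

Emit:
move_arm(steps=[[1,0,0,0,0,0,0],[1,0,0,0,0,0,0],[1,0,0,0,0,0,0],[1,0,0,0,0,0,0],[1,0,0,0,0,0,0]])

```text
time_s: 2.95
position: [0.6192, -0.0946, 0.1354]
ee_rot: [1.0, 0.001, 0.0, -0.002]
ft_force: [-0.3, 8.1, 2.5]
gripper_width: 0.0195
grasp_force: 30.0
```

Emit:
move_arm(steps=[[1,0,0,-0.5,0,0,0],[1,0,0,-1,0,0,0],[1,0,0,-1.5,0,0,0],[1,0,0,-2,0,0,0],[1,0,0,0,0,0,0]])

```text
time_s: 3.58
position: [0.6201, -0.0989, 0.1872]
ee_rot: [1.0, -0.001, 0.002, 0.001]
ft_force: [-0.8, 0.6, -2.1]
gripper_width: 0.0198
grasp_force: 30.0
```

Run:
```python
from h import *
s=manip.sense();print(s['ft_force'].round(2),s['gripper_width'],s['grasp_force'])
to(.485,-.333,.2)
d=img('scene');cv2.imwrite('pics/s2.png',cv2.resize(d['frame'][120:320,200:460,::-1],None,fx=3,fy=3))
```

```text
[-0.79  0.63 -2.06] 0.019752146351823353 29.999278485774994
tool shift cm [-13.46  23.44  -1.3 ] R [[1.0, -0.0, 0.0], [-0.0, -1.0, -0.0], [0.0, 0.0, -1.0]] pos [ 0.6201 -0.0989  0.1872]
```

View pics/s2.png

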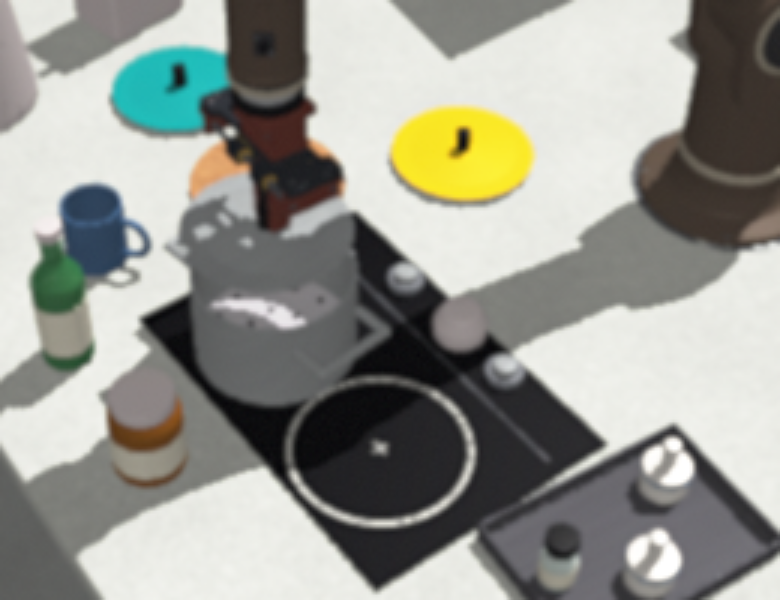

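The lid is lifted cleanly by its knob. The pots are at (665,465) and (650,565) in the crop, and the jar is at (560,560). I'll carry the lid to the mat.

Emit:
move_arm(steps=[[1,-2.8,4.7,-0.5,0,0,0],[1,-2.8,4.7,0,0,0,0],[1,-2.8,4.7,0,0,0,0],[1,-2.8,4.7,0,0,0,0],[1,-2.8,4.7,0,0,0,0]])

```text
time_s: 4.25
position: [0.477, -0.3343, 0.1891]
ee_rot: [1.0, -0.001, -0.0, 0.0]
ft_force: [0.6, 0.1, -2.2]
gripper_width: 0.0195
grasp_force: 30.0
```

Emit:
move_arm(steps=[[1,0,0,4,0,0,0],[1,0,0,4,0,0,0],[1,0,0,4,0,0,0],[1,0,0,1.5,0,0,0],[1,0,0,0.5,0,0,0]])

```text
time_s: 4.88
position: [0.4784, -0.3327, 0.0491]
ee_rot: [1.0, -0.0, -0.0, -0.0]
ft_force: [-0.5, -0.1, -2.4]
gripper_width: 0.0191
grasp_force: 30.0
```

Emit:
move_arm(steps=[[1,0,0,0.5,0,0,0],[1,0,0,0.5,0,0,0],[1,0,0,0,0,0,0]])

```text
time_s: 5.25
position: [0.4787, -0.3328, 0.04]
ee_rot: [1.0, -0.0, 0.0, 0.0]
ft_force: [-0.3, -0.9, -2.4]
gripper_width: 0.0191
grasp_force: 30.0
```

Emit:
move_arm(steps=[[1,0,0,0.5,0,0,0],[1,0,0,0.4,0,0,0],[1,0,0,0.3,0,0,0],[1,0,0,0.2,0,0,0],[1,0,0,0,0,0,0]])

```text
time_s: 5.88
position: [0.4786, -0.3327, 0.0255]
ee_rot: [1.0, -0.0, -0.0, -0.0]
ft_force: [0.8, -0.5, -2.1]
gripper_width: 0.0194
grasp_force: 30.0
```

Emit:
move_arm(steps=[[1,0,0,0.2,0,0,0],[1,0,0,0,0,0,0]])

```text
time_s: 6.12
position: [0.4788, -0.3328, 0.0252]
ee_rot: [1.0, -0.0, 0.0, 0.0]
ft_force: [-5.2, 3.5, 12.1]
gripper_width: 0.0192
grasp_force: 30.0
```

Emit:
move_arm(steps=[[1,0,0,0.1,0,0,0],[1,0,0,0,0,0,0]])

```text
time_s: 6.38
position: [0.4788, -0.3328, 0.0252]
ee_rot: [1.0, -0.001, 0.0, 0.0]
ft_force: [-7.1, 4.4, 22.0]
gripper_width: 0.0195
grasp_force: 30.0
```

Emit:
move_arm(steps=[[4,0,0,-0.2,0,0,0],[4,0,0,0,0,0,0],[4,0,0,-4,0,0,0],[4,0,0,-5,0,0,0],[4,0,0,-5,0,0,0]])

```text
time_s: 7.0
position: [0.4785, -0.3326, 0.1658]
ee_rot: [1.0, -0.0, -0.0, -0.0]
ft_force: [0.5, -0.7, -0.3]
gripper_width: 0.0397
grasp_force: 0.0
```

Emit:
move_arm(steps=[[4,0,-5,-3,0,0,0],[4,0,-5,0,0,0,0],[4,0,-5,0,0,0,0],[4,0,-5,0,0,0,0],[4,0,-5,0,0,0,0]])

```text
time_s: 7.62
position: [0.4788, -0.0812, 0.1947]
ee_rot: [1.0, -0.0, 0.0, 0.0]
ft_force: [0.1, 0.5, 0.3]
gripper_width: 0.0403
grasp_force: 0.0
```

```bash
cat > look.py <<'E'
from h import *
d=img('top','t_%d.png'%int(manip.sense()['time_s']*100));P=pts(d);Z=P[...,2];X=P[...,0];Y=P[...,1]
def comp(nm,m,mn=15):
    n,l,s,c=cv2.connectedComponentsWithStats(m.astype(np.uint8))
    for i in range(1,n):
        if s[i,4]>=mn:
            q=P[l==i]; print(nm,'px',c[i].round(1),s[i,4],'mean',q.mean(0).round(4),'mid',((q.max(0)+q.min(0))/2).round(4),'ext',np.ptp(q,axis=0).round(3))
tr=(X>.34)&(X<.62)&(Y>.23)&(Y<.43)
comp('knob',tr&(Z>.055)&(Z<.085)); comp('body',tr&(Z>.036)&(Z<.05),60)
pn=(X>.5)&(X<.75)&(Y>-.25)&(Y<.25)
comp('rim',pn&(Z>.116)&(Z<.14),100); comp('handle',pn&(Z>.085)&(Z<.112),100)
E
python3 look.py; python3 -c "
from h import *
to(.398,.305,.2)"
```

```text
knob px [187.7 176.7] 118 mean [0.5643 0.3281 0.0734] mid [0.5647 0.3296 0.068 ] ext [0.034 0.034 0.022]
knob px [170.8 201.9] 34 mean [0.487  0.3798 0.0718] mid [0.4872 0.3805 0.0679] ext [0.017 0.014 0.022]
knob px [194.2 230.6] 33 mean [0.3989 0.3044 0.0724] mid [0.3991 0.3051 0.0708] ext [0.015 0.018 0.015]
body px [174.8 202.9] 152 mean [0.4866 0.3791 0.0406] mid [0.488  0.3806 0.0426] ext [0.048 0.051 0.013]
body px [197.8 231.2] 161 mean [0.3975 0.3031 0.0407] mid [0.3967 0.3057 0.0426] ext [0.047 0.052 0.013]
rim px [326.5 135.8] 226 mean [ 0.6726 -0.099   0.1248] mid [ 0.6426 -0.0913  0.1245] ext [0.15  0.181 0.017]
handle px [321.7 131.9] 161 mean [ 0.6913 -0.0847  0.0987] mid [ 0.668  -0.0896  0.0987] ext [0.093 0.171 0.027]
handle px [364.2 147.6] 237 mean [ 0.6413 -0.2103  0.1035] mid [ 0.6409 -0.2026  0.1022] ext [0.103 0.061 0.016]
handle px [283.1 156.4] 194 mean [0.6172 0.0303 0.1035] mid [0.6099 0.0221 0.1032] ext [0.104 0.048 0.017]
tool shift cm [ -7.86 -37.94  -0.4 ] R [[1.0, 0.01, 0.0], [0.01, -1.0, 0.0], [0.0, -0.0, -1.0]] pos [ 0.4788 -0.0739  0.1948]
```

Emit:
move_arm(steps=[[4,-1.5,-5.3,0,0,0,0],[4,-1.5,-5.3,0,0,0,0],[4,-1.5,-5.3,0,0,0,0],[4,-1.5,-5.3,0,0,0,0],[4,-1.5,-5.3,0,0,0,0]])

```text
time_s: 8.3
position: [0.4037, 0.1838, 0.1948]
ee_rot: [1.0, -0.001, 0.0, -0.0]
ft_force: [1.4, -0.4, 1.3]
gripper_width: 0.04
grasp_force: 0.0
```

Emit:
move_arm(steps=[[4,-0.4,-5.3,0,0,0,0],[4,0,-5.3,0,0,0,0],[4,0,0,0,0,0,0]])

```text
time_s: 8.68
position: [0.3992, 0.2925, 0.1946]
ee_rot: [1.0, 0.003, -0.0, -0.001]
ft_force: [0.1, -0.8, 0.4]
gripper_width: 0.04
grasp_force: 0.0
```

```bash
python3 look.py | head -5; python3 -c "
from h import *
to(.3985,.3045,.046)"
```

```text
knob px [187.7 176.6] 117 mean [0.5643 0.3281 0.0734] mid [0.5648 0.3296 0.068 ] ext [0.034 0.034 0.025]
knob px [170.6 201.7] 31 mean [0.4873 0.3804 0.0724] mid [0.4883 0.3812 0.0714] ext [0.016 0.018 0.016]
body px [174.7 202.7] 155 mean [0.4871 0.3795 0.0405] mid [0.4866 0.3812 0.0414] ext [0.051 0.048 0.01 ]
rim px [324.3 149.4] 337 mean [ 0.6323 -0.0921  0.1253] mid [ 0.6257 -0.0914  0.1258] ext [0.183 0.181 0.02 ]
handle px [324.1 133.3] 176 mean [ 0.6871 -0.092   0.0987] mid [ 0.6648 -0.0925  0.0984] ext [0.1   0.176 0.026]
tool shift cm [-0.09 -1.45 14.82] R [[1.0, 0.0, -0.0], [0.0, -1.0, 0.0], [-0.0, -0.0, -1.0]] pos [0.3996 0.2899 0.1942]
```

Emit:
move_arm(steps=[[4,-0.1,-1.4,5,0,0,0],[4,0,0,4,0,0,0],[4,0,0,4,0,0,0],[4,0,0,1.8,0,0,0],[4,0,0,0,0,0,0]])

```text
time_s: 9.35
position: [0.3991, 0.3012, 0.0461]
ee_rot: [1.0, -0.001, -0.001, 0.001]
ft_force: [-0.7, 0.2, -0.3]
gripper_width: 0.0398
grasp_force: 0.0
```

Emit:
move_arm(steps=[[4,0,0,0,0,0,0]])

```text
time_s: 9.48
position: [0.4, 0.3027, 0.0479]
ee_rot: [1.0, -0.001, 0.001, -0.0]
ft_force: [-0.5, -1.0, 0.2]
gripper_width: 0.04
grasp_force: 0.0
```

Emit:
move_arm(steps=[[0.5,0,0,0,0,0,0],[0.5,0,0,0,0,0,0],[0.5,0,0,0,0,0,0],[0.5,0,0,-1,0,0,0],[0.5,0,0,-1,0,0,0]])

```text
time_s: 10.1
position: [0.399, 0.3022, 0.0672]
ee_rot: [1.0, -0.0, -0.0, 0.0]
ft_force: [0.9, 1.0, -1.3]
gripper_width: 0.0177
grasp_force: 30.0
```

Emit:
move_arm(steps=[[0.5,0,0,-3,0,0,0],[0.5,0,0,-4,0,0,0],[0.5,0,0,-4,0,0,0],[0.5,0,0,-4,0,0,0],[0.5,0,0,0,0,0,0]])

```text
time_s: 10.72
position: [0.4003, 0.3036, 0.2202]
ee_rot: [1.0, -0.0, 0.003, -0.002]
ft_force: [0.2, -0.8, -1.7]
gripper_width: 0.0174
grasp_force: 30.0
```

Emit:
move_arm(steps=[[0.5,3,4.4,0,0,0,0],[0.5,3,4.4,0,0,0,0],[0.5,3,4.4,0,0,0,0],[0.5,3,4.4,0,0,0,0],[0.5,3,4.4,0,0,0,0]])

```text
time_s: 11.35
position: [0.5491, 0.0805, 0.2159]
ee_rot: [1.0, -0.0, -0.001, 0.0]
ft_force: [-0.1, 0.5, -0.4]
gripper_width: 0.0175
grasp_force: 30.0
```

Emit:
move_arm(steps=[[0.5,3,4.4,0,0,0,0],[0.5,3,4.4,0,0,0,0],[0.5,3,4.4,0,0,0,0],[0.5,2.5,4.2,0,0,0,0],[0.5,0,0,0,0,0,0]])

```text
time_s: 11.98
position: [0.6639, -0.0972, 0.2145]
ee_rot: [1.0, -0.004, -0.001, 0.001]
ft_force: [-1.3, 0.3, -1.2]
gripper_width: 0.0173
grasp_force: 30.0
```

```bash
python3 look.py; python3 -c "
from h import *
to(.665,-.0914,.12)"
```

```text
knob px [187.7 176.7] 119 mean [0.5642 0.3281 0.0729] mid [0.5646 0.3298 0.0687] ext [0.034 0.033 0.027]
knob px [170.7 201.8] 32 mean [0.487  0.3802 0.0722] mid [0.4873 0.3813 0.0663] ext [0.017 0.016 0.022]
body px [174.8 202.8] 143 mean [0.4868 0.3791 0.0404] mid [0.4878 0.3807 0.0428] ext [0.048 0.048 0.014]
handle px [367.  148.2] 168 mean [ 0.6392 -0.2187  0.1039] mid [ 0.642  -0.2145  0.1027] ext [0.099 0.037 0.013]
handle px [285.1 159.7] 242 mean [0.6071 0.0242 0.1034] mid [0.6095 0.0098 0.103 ] ext [0.103 0.072 0.017]
tool shift cm [ 0.2  -0.24  9.48] R [[1.0, -0.0, -0.0], [-0.0, -1.0, 0.0], [-0.0, -0.0, -1.0]] pos [ 0.6633 -0.0938  0.2148]
```

Emit:
move_arm(steps=[[0.5,0.1,0.1,4,0,0,0],[0.5,0.1,0,4,0,0,0],[0.5,0,0,2.5,0,0,0],[0.5,0,0,1,0,0,0],[0.5,0,0,0,0,0,0]])

```text
time_s: 12.65
position: [0.6654, -0.0918, 0.1015]
ee_rot: [1.0, 0.0, -0.0, -0.0]
ft_force: [-0.1, 0.7, -0.2]
gripper_width: 0.0175
grasp_force: 30.0
```

Run:
```python
from h import *
d=img('top');P=pts(d)
m=(np.hypot(P[...,0]-.6257,P[...,1]+.0914)<.08)&(P[...,2]<.1)
print(m.sum(),np.histogram(P[m][:,2],bins=np.arange(0,.1,.004)))
```

```text
264 (array([  0,   0,   0,   0,   0,   1,  29, 140,  88,   6,   0,   0,   0,
         0,   0,   0,   0,   0,   0,   0,   0,   0,   0,   0]), array([0.   , 0.004, 0.008, 0.012, 0.016, 0.02 , 0.024, 0.028, 0.032,
       0.036, 0.04 , 0.044, 0.048, 0.052, 0.056, 0.06 , 0.064, 0.068,
       0.072, 0.076, 0.08 , 0.084, 0.088, 0.092, 0.096]))
```

Emit:
move_arm(steps=[[0.5,0,0,1.2,0,0,0],[0.5,0,0,0.6,0,0,0],[0.5,0,0,0.2,0,0,0],[0.5,0,0,0,0,0,0]])

```text
time_s: 13.2
position: [0.6658, -0.0929, 0.0815]
ee_rot: [1.0, -0.0, -0.0, 0.0]
ft_force: [-0.6, -0.0, -1.8]
gripper_width: 0.0172
grasp_force: 30.0
```

Emit:
move_arm(steps=[[0.5,0,0,0.2,0,0,0],[0.5,0,0,0.1,0,0,0],[0.5,0,0,0,0,0,0]])

```text
time_s: 13.58
position: [0.6658, -0.0928, 0.0786]
ee_rot: [1.0, -0.0, -0.0, -0.0]
ft_force: [0.2, -0.4, -1.4]
gripper_width: 0.0171
grasp_force: 30.0
```

Emit:
move_arm(steps=[[0.5,0,0,0.2,0,0,0],[0.5,0,0,0.1,0,0,0],[0.5,0,0,0,0,0,0]])

```text
time_s: 13.95
position: [0.6657, -0.0929, 0.0755]
ee_rot: [1.0, -0.0, -0.0, 0.0]
ft_force: [-0.3, 0.1, -0.9]
gripper_width: 0.0176
grasp_force: 30.0
```

Emit:
move_arm(steps=[[0.5,0,0,0.1,0,0,0],[0.5,0,0,0,0,0,0]])

```text
time_s: 14.2
position: [0.6658, -0.0929, 0.0746]
ee_rot: [1.0, -0.0, -0.0, 0.0]
ft_force: [-0.2, 0.1, -1.3]
gripper_width: 0.0175
grasp_force: 30.0
```

Emit:
move_arm(steps=[[0.5,0,0,0.1,0,0,0],[0.5,0,0,0.1,0,0,0],[0.5,0,0,0,0,0,0]])

```text
time_s: 14.58
position: [0.666, -0.093, 0.0733]
ee_rot: [1.0, -0.001, 0.0, 0.0]
ft_force: [-3.1, -0.1, 5.1]
gripper_width: 0.0172
grasp_force: 30.0
```

Emit:
move_arm(steps=[[0.5,0,0,0.1,0,0,0],[0.5,0,0,0,0,0,0]])

```text
time_s: 14.82
position: [0.6661, -0.0931, 0.0732]
ee_rot: [1.0, -0.001, 0.0, 0.0]
ft_force: [-3.6, -1.0, 10.8]
gripper_width: 0.0177
grasp_force: 30.0
```

Emit:
move_arm(steps=[[4,0,0,-0.1,0,0,0],[4,0,0,0,0,0,0],[4,0,0,-1,0,0,0],[4,0,0,-3,0,0,0],[4,0,0,-4,0,0,0]])

```text
time_s: 15.45
position: [0.6652, -0.0928, 0.153]
ee_rot: [1.0, -0.0, -0.001, -0.0]
ft_force: [1.3, -0.0, 0.2]
gripper_width: 0.0399
grasp_force: 0.0
```

Emit:
move_arm(steps=[[4,0,0,-4.5,0,0,0],[4,-1.8,-4.7,0,0,0,0],[4,-1.8,-4.7,0,0,0,0],[4,-1.8,-4.7,0,0,0,0],[4,-1.8,-4.7,0,0,0,0]])

```text
time_s: 16.08
position: [0.5934, 0.0967, 0.1984]
ee_rot: [1.0, -0.0, 0.0, -0.0]
ft_force: [0.1, -0.4, 0.6]
gripper_width: 0.0402
grasp_force: 0.0
```

Emit:
move_arm(steps=[[4,-1.8,-4.7,0,0,0,0],[4,-1.8,-4.7,0,0,0,0],[4,-1.8,-4.7,0,0,0,0],[4,-1.8,-4.7,0,0,0,0],[4,0,0,0,0,0,0]])

```text
time_s: 16.7
position: [0.5196, 0.2884, 0.1985]
ee_rot: [1.0, 0.003, -0.0, -0.001]
ft_force: [-0.1, -0.5, 0.5]
gripper_width: 0.0403
grasp_force: 0.0
```

```bash
python3 look.py; python3 -c "
from h import *
to(.487,.3805,.046)"; ls -t pics | head -1
```

```text
rim px [324.  149.1] 340 mean [ 0.6333 -0.0914  0.1254] mid [ 0.6255 -0.0913  0.1251] ext [0.183 0.181 0.018]
handle px [324.  133.4] 180 mean [ 0.6867 -0.0915  0.0986] mid [ 0.6649 -0.0923  0.0985] ext [0.1   0.176 0.027]
handle px [364.1 147.5] 238 mean [ 0.6414 -0.2102  0.1034] mid [ 0.6405 -0.2024  0.1029] ext [0.103 0.061 0.016]
handle px [285.1 159.7] 242 mean [0.6071 0.0242 0.1035] mid [0.6095 0.0098 0.1013] ext [0.103 0.072 0.017]
tool shift cm [-3.39 -9.51 15.23] R [[1.0, 0.0, 0.0], [0.0, -1.0, 0.0], [0.0, -0.0, -1.0]] pos [0.5212 0.2854 0.1982]
t_1670.png
```

Run:
```python
from h import *
d=img('scene');a=d['frame'][170:360,250:480,::-1];b=img('top')['frame'][115:255,155:375,::-1]
cv2.imwrite('pics/s3.png',np.hstack([cv2.resize(a,(480,396)),cv2.resize(b,(320,204)).repeat(1,0) if 0 else cv2.copyMakeBorder(cv2.resize(b,(320,204)),0,192,0,0,cv2.BORDER_CONSTANT)]))
```

```text
(no output)
```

View pics/s3.png

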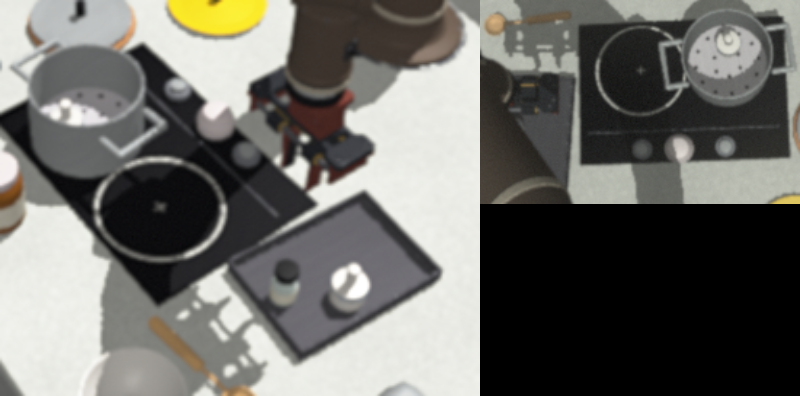

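Pot B stands upright on the rack, and the lid lies on the mat at (80,25). The remaining pot shows at crop pixel (350,290). I'll check its position from the scene camera.

Run:
```python
from h import *
d=img('scene');P=pts(d);Z=P[...,2]
m=(P[...,0]>.35)&(P[...,0]<.61)&(P[...,1]>.25)&(P[...,1]<.43)
for a,b in((.058,.08),(.037,.044)):
    n,l,s,c=cv2.connectedComponentsWithStats((m&(Z>a)&(Z<b)).astype(np.uint8))
    for i in range(1,n):
        if s[i,4]>8:q=P[l==i];print(a,c[i].round(1),s[i,4],q.mean(0).round(4),((q.max(0)+q.min(0))/2).round(4),np.ptp(q,axis=0).round(3))
```

```text
0.058 [387.4 300.3] 118 [0.5674 0.3352 0.0731] [0.5652 0.3322 0.0692] [0.035 0.038 0.021]
0.058 [418.9 300.6] 37 [0.491  0.3876 0.0709] [0.4895 0.3865 0.0686] [0.019 0.018 0.021]
0.037 [416.7 307.1] 124 [0.4939 0.3878 0.0408] [0.4898 0.3856 0.0404] [0.05  0.05  0.007]
0.037 [383.1 308.6] 17 [0.5789 0.3347 0.0399] [0.5774 0.3337 0.0405] [0.015 0.035 0.005]
```

Emit:
move_arm(steps=[[4,-1.7,-4.8,0,0,0,0],[4,-1.6,-4.8,0,0,0,0],[4,0,0,4,0,0,0],[4,0,0,4,0,0,0],[4,0,0,2,0,0,0]])

```text
time_s: 17.52
position: [0.4896, 0.3771, 0.0955]
ee_rot: [1.0, -0.002, -0.001, 0.001]
ft_force: [0.2, -0.4, -0.9]
gripper_width: 0.0402
grasp_force: 0.0
```

```bash
python3 -c "
from h import *
to(.488,.382,.046)"
```

```text
tool shift cm [-0.15 -0.5   4.95] R [[1.0, -0.0, -0.0], [-0.0, -1.0, -0.0], [-0.0, 0.0, -1.0]] pos [0.4896 0.3771 0.0955]
```

Emit:
move_arm(steps=[[4,0,0,2.5,0,0,0],[4,0,-0.1,2.2,0,0,0],[4,0,0,0.4,0,0,0],[4,0,0,0,0,0,0]])

```text
time_s: 18.02
position: [0.49, 0.3801, 0.0473]
ee_rot: [1.0, -0.001, 0.0, -0.0]
ft_force: [0.6, 0.3, -0.4]
gripper_width: 0.04
grasp_force: 0.0
```

Emit:
move_arm(steps=[[0.5,0,0,0,0,0,0],[0.5,0,0,0,0,0,0],[0.5,0,0,0,0,0,0],[0.5,0,0,-1,0,0,0],[0.5,0,0,-2,0,0,0]])

```text
time_s: 18.65
position: [0.4887, 0.3796, 0.0769]
ee_rot: [1.0, -0.0, -0.001, 0.001]
ft_force: [0.2, 0.7, -1.1]
gripper_width: 0.0172
grasp_force: 30.0
```

Emit:
move_arm(steps=[[0.5,0,0,-4,0,0,0],[0.5,0,0,-4,0,0,0],[0.5,0,0,-4,0,0,0],[0.5,0,0,-2.2,0,0,0],[0.5,0,0,0,0,0,0]])

```text
time_s: 19.27
position: [0.4899, 0.3811, 0.2217]
ee_rot: [1.0, -0.0, 0.002, -0.001]
ft_force: [0.2, 0.5, -1.8]
gripper_width: 0.0172
grasp_force: 30.0
```

Emit:
move_arm(steps=[[0.5,1,4.7,0,0,0,0],[0.5,1,4.7,0,0,0,0],[0.5,1,4.7,0,0,0,0],[0.5,1,4.7,0,0,0,0],[0.5,1,4.7,0,0,0,0]])

```text
time_s: 19.9
position: [0.5385, 0.1434, 0.2177]
ee_rot: [1.0, -0.0, -0.001, 0.0]
ft_force: [1.3, -0.4, -1.4]
gripper_width: 0.0171
grasp_force: 30.0
```

Emit:
move_arm(steps=[[0.5,1,4.7,0,0,0,0],[0.5,1,4.7,0,0,0,0],[0.5,1,4.7,0,0,0,0],[0.5,1,4.7,0,0,0,0],[0.5,0.5,4.7,0,0,0,0]])

```text
time_s: 20.52
position: [0.5834, -0.0913, 0.2176]
ee_rot: [1.0, -0.0, -0.001, -0.0]
ft_force: [0.4, -0.2, -1.3]
gripper_width: 0.0173
grasp_force: 30.0
```

Emit:
move_arm(steps=[[0.5,0,0,0,0,0,0],[0.5,0,0,0,0,0,0]])

```text
time_s: 20.78
position: [0.5832, -0.0892, 0.2178]
ee_rot: [1.0, -0.0, -0.001, -0.0]
ft_force: [0.2, 0.2, -0.9]
gripper_width: 0.0176
grasp_force: 30.0
```

```bash
python3 look.py; python3 -c "
from h import *
to(.585,-.0915,.09)"; ls -t pics | head -1
```

```text
knob px [187.6 176.7] 118 mean [0.5642 0.3282 0.0735] mid [0.5648 0.3299 0.0703] ext [0.034 0.034 0.023]
handle px [365.1 146.5] 211 mean [ 0.6446 -0.2133  0.1035] mid [ 0.6404 -0.2043  0.103 ] ext [0.103 0.058 0.016]
handle px [284.1 161.8] 208 mean [0.6008 0.0271 0.1034] mid [0.6084 0.0159 0.1023] ext [0.101 0.06  0.016]
tool shift cm [ 0.17  0.31 12.81] R [[1.0, 0.0, -0.0], [0.0, -1.0, 0.0], [-0.0, -0.0, -1.0]] pos [ 0.5834 -0.0885  0.2181]
t_2077.png
```

Emit:
move_arm(steps=[[0.5,0.1,0.2,5,0,0,0],[0.5,0,0,4,0,0,0],[0.5,0,0,3,0,0,0],[0.5,0,0,1.5,0,0,0],[0.5,0,0,0.4,0,0,0]])

```text
time_s: 21.45
position: [0.5847, -0.0908, 0.0792]
ee_rot: [1.0, 0.0, -0.0, -0.0]
ft_force: [0.5, -0.6, -0.6]
gripper_width: 0.0173
grasp_force: 30.0
```

Emit:
move_arm(steps=[[0.5,0,0,0,0,0,0]])

```text
time_s: 21.58
position: [0.5855, -0.0914, 0.0805]
ee_rot: [1.0, -0.0, 0.001, 0.0]
ft_force: [-0.5, 0.2, -1.2]
gripper_width: 0.0176
grasp_force: 30.0
```

Emit:
move_arm(steps=[[0.5,0,0,0.3,0,0,0],[0.5,0,0,0.2,0,0,0],[0.5,0,0,0.1,0,0,0],[0.5,0,0,0,0,0,0]])

```text
time_s: 22.08
position: [0.5848, -0.0919, 0.0737]
ee_rot: [1.0, -0.0, 0.0, 0.0]
ft_force: [0.5, -0.3, -2.2]
gripper_width: 0.0174
grasp_force: 30.0
```

Emit:
move_arm(steps=[[0.5,0,0,0.1,0,0,0],[0.5,0,0,0,0,0,0]])

```text
time_s: 22.32
position: [0.585, -0.0919, 0.0732]
ee_rot: [1.0, -0.0, 0.0, 0.0]
ft_force: [-0.7, -0.1, 4.2]
gripper_width: 0.0174
grasp_force: 30.0
```

Emit:
move_arm(steps=[[0.5,0,0,0.1,0,0,0],[0.5,0,0,0,0,0,0]])

```text
time_s: 22.58
position: [0.5851, -0.0919, 0.0731]
ee_rot: [1.0, -0.001, 0.0, 0.0]
ft_force: [-5.3, 0.2, 12.7]
gripper_width: 0.0174
grasp_force: 30.0
```

Emit:
move_arm(steps=[[4,0,0,-0.1,0,0,0],[4,0,0,0,0,0,0],[4,0,0,-1,0,0,0],[4,0,0,-3,0,0,0],[4,0,0,-4,0,0,0]])

```text
time_s: 23.2
position: [0.5842, -0.0917, 0.1531]
ee_rot: [1.0, -0.0, -0.001, -0.0]
ft_force: [0.3, 0.1, 1.0]
gripper_width: 0.0398
grasp_force: 0.0
```

Emit:
move_arm(steps=[[4,0,0,-4.5,0,0,0],[4,-3,3,0,0,0,0],[4,-3,3,0,0,0,0],[4,-3,3,0,0,0,0],[4,-3,3,0,0,0,0]])

```text
time_s: 23.82
position: [0.4638, -0.2126, 0.1983]
ee_rot: [1.0, -0.0, 0.0, 0.0]
ft_force: [0.7, -1.2, 0.4]
gripper_width: 0.0399
grasp_force: 0.0
```

```bash
python3 look.py
python3 - <<'E'
from h import *
d=img('top');P=pts(d);cv2.imwrite('pics/c4.png',cv2.resize(d['frame'][100:255,230:450,::-1],None,fx=3.6,fy=3.6))
X,Y,Z=P[...,0],P[...,1],P[...,2]
m=(X>.37)&(X<.6)&(Y>-.44)&(Y<-.235)
for a,b in((.035,.06),(.016,.027)):
    q=P[m&(Z>a)&(Z<b)];print(len(q),q.mean(0).round(4),((q.max(0)+q.min(0))/2).round(4),np.ptp(q,axis=0).round(3))
to(.4788,-.3328,.025)
E
```

```text
knob px [187.6 176.7] 117 mean [0.5642 0.3283 0.0733] mid [0.5646 0.3296 0.068 ] ext [0.034 0.036 0.023]
rim px [324.  149.4] 337 mean [ 0.6325 -0.0914  0.1253] mid [ 0.6252 -0.0913  0.1239] ext [0.183 0.181 0.016]
handle px [323.9 133.4] 179 mean [ 0.6866 -0.0914  0.099 ] mid [ 0.665  -0.0923  0.0984] ext [0.101 0.176 0.027]
handle px [364.  147.3] 235 mean [ 0.642  -0.2098  0.1039] mid [ 0.6408 -0.2012  0.1038] ext [0.104 0.059 0.013]
handle px [285.  159.6] 239 mean [0.6074 0.0245 0.1033] mid [0.6097 0.0112 0.1028] ext [0.104 0.069 0.018]<stdin>:6: RuntimeWarning: Mean of empty slice.
  ret = um.true_divide(
Traceback (most recent call last):
ValueError: zero-size array to reduction operation maximum which has no identity
```

View pics/c4.png

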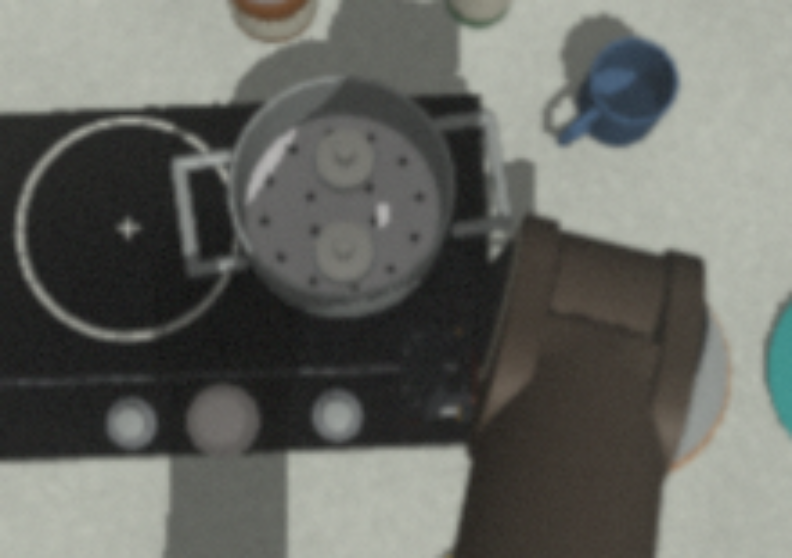

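Both pots stand upright on the rack at (345,155) and (345,250), and the lid still lies on the mat behind the arm. I'll fetch it.

Emit:
move_arm(steps=[[4,0.5,4,0,0,0,0],[4,0.5,4,0,0,0,0],[4,0.9,3.8,0,0,0,0],[4,0,0,4,0,0,0],[4,0,0,4,0,0,0]])

```text
time_s: 24.55
position: [0.4846, -0.3299, 0.1173]
ee_rot: [1.0, -0.001, 0.001, 0.0]
ft_force: [-0.5, 0.1, -0.5]
gripper_width: 0.0396
grasp_force: 0.0
```

Run:
```python
from h import *
to(.4838,-.333,.026)
d=img('scene');P=pts(d)
X,Y,Z=P[...,0],P[...,1],P[...,2]
m=(X>.37)&(X<.6)&(Y>-.44)&(Y<-.235)
for a,b in((.03,.06),(.016,.027)):
    q=P[m&(Z>a)&(Z<b)]
    if len(q):print(len(q),q.mean(0).round(4),((q.max(0)+q.min(0))/2).round(4),np.ptp(q,axis=0).round(3))
```

```text
tool shift cm [-0.1   0.3   9.13] R [[1.0, -0.0, 0.0], [-0.0, -1.0, -0.0], [0.0, 0.0, -1.0]] pos [ 0.4846 -0.3299  0.1173]
100 [ 0.4896 -0.3261  0.0378] [ 0.483  -0.3213  0.045 ] [0.137 0.169 0.03 ]
897 [ 0.484  -0.3335  0.0228] [ 0.4881 -0.3343  0.0215] [0.195 0.193 0.011]
```

Emit:
move_arm(steps=[[4,0,0.2,4,0,0,0],[4,0,0,3.5,0,0,0],[4,0,0,1.3,0,0,0],[4,0,0,0,0,0,0],[4,0,0,0,0,0,0]])

```text
time_s: 25.22
position: [0.4848, -0.3322, 0.0313]
ee_rot: [1.0, -0.0, 0.001, 0.001]
ft_force: [0.0, -0.5, 1.1]
gripper_width: 0.04
grasp_force: 0.0
```

Emit:
move_arm(steps=[[1,0,0,0,0,0,0],[1,0,0,0,0,0,0],[1,0,0,0,0,0,0],[1,0,0,0,0,0,0]])

```text
time_s: 25.72
position: [0.4839, -0.3322, 0.0304]
ee_rot: [1.0, -0.001, 0.0, 0.0]
ft_force: [-0.9, -0.4, 6.5]
gripper_width: 0.0194
grasp_force: 30.0
```

Emit:
move_arm(steps=[[1,0,0,-1,0,0,0],[1,0,0,-4,0,0,0],[1,0,0,-5,0,0,0],[1,0,0,-5,0,0,0],[1,0,0,-1.5,0,0,0]])

```text
time_s: 26.35
position: [0.4848, -0.3322, 0.1981]
ee_rot: [1.0, -0.0, 0.002, 0.001]
ft_force: [-0.3, 0.6, -2.5]
gripper_width: 0.0191
grasp_force: 30.0
```

Run:
```python
from h import *
to(.6235,-.0925,.19)
d=img('scene');P=pts(d)
X,Y,Z=P[...,0],P[...,1],P[...,2]
m=(X>.37)&(X<.6)&(Y>-.44)&(Y<-.235)
for a,b in((.165,.178),(.178,.187),(.18,.192)):
    q=P[m&(Z>a)&(Z<b)]
    if len(q):print(len(q),q.mean(0).round(4),((q.max(0)+q.min(0))/2).round(4),np.ptp(q,axis=0).round(3))
```

```text
tool shift cm [ 13.85 -23.99   0.8 ] R [[1.0, -0.0, 0.0], [-0.0, -1.0, -0.0], [0.0, 0.0, -1.0]] pos [ 0.4848 -0.3322  0.1981]
67 [ 0.5082 -0.316   0.1856] [ 0.4851 -0.335   0.1839] [0.184 0.181 0.006]
590 [ 0.4968 -0.3188  0.1894] [ 0.4861 -0.3313  0.1865] [0.187 0.19  0.011]
```

Emit:
move_arm(steps=[[1,2.8,-4.8,0,0,0,0],[1,2.8,-4.8,0,0,0,0],[1,2.8,-4.8,0,0,0,0],[1,2.8,-4.8,0,0,0,0],[1,2.8,-4.8,0,0,0,0]])

```text
time_s: 27.02
position: [0.6234, -0.0903, 0.1922]
ee_rot: [1.0, -0.0, -0.002, -0.0]
ft_force: [0.4, -0.4, -1.8]
gripper_width: 0.0194
grasp_force: 30.0
```

Emit:
move_arm(steps=[[1,0,0,0,0,0,0],[1,0,0,0,0,0,0]])

```text
time_s: 27.28
position: [0.6227, -0.092, 0.1926]
ee_rot: [1.0, -0.0, -0.002, 0.0]
ft_force: [0.0, -0.3, -2.4]
gripper_width: 0.0193
grasp_force: 30.0
```

Run:
```python
from h import *
to(.6245,-.0915,.155)
for n in('scene','top'):
    d=img(n);P=pts(d)
    X,Y,Z=P[...,0],P[...,1],P[...,2]
    m=(X>.5)&(X<.75)&(Y>-.22)&(Y<.03)
    for a,b in((.18,.195),(.12,.13)):
        q=P[m&(Z>a)&(Z<b)]
        if len(q):print(n,a,len(q),((q.max(0)+q.min(0))/2).round(4),np.ptp(q,axis=0).round(3))
```

```text
tool shift cm [ 0.19 -0.05  3.76] R [[1.0, -0.0, -0.0], [-0.0, -1.0, -0.0], [-0.0, 0.0, -1.0]] pos [ 0.6227 -0.092   0.1926]
scene 0.18 1480 [ 0.624  -0.0885  0.1875] [0.189 0.19  0.015]
scene 0.12 150 [ 0.6285 -0.0759  0.1249] [0.18  0.159 0.01 ]
top 0.18 153 [ 0.5862 -0.0958  0.1847] [0.06  0.185 0.009]
top 0.12 9 [ 0.5775 -0.0171  0.1259] [0.029 0.02  0.007]
```

Emit:
move_arm(steps=[[1,0.1,0,2.5,0,0,0],[1,0,0,1.2,0,0,0],[1,0,0,0.5,0,0,0],[1,0,0,0.3,0,0,0],[1,0,0,0,0,0,0]])

```text
time_s: 28.0
position: [0.625, -0.0919, 0.15]
ee_rot: [1.0, -0.0, 0.0, 0.0]
ft_force: [0.4, -0.2, -2.7]
gripper_width: 0.0192
grasp_force: 30.0
```

Emit:
move_arm(steps=[[1,0,0,0.3,0,0,0],[1,0,0,0.2,0,0,0],[1,0,0,0,0,0,0]])

```text
time_s: 28.38
position: [0.6247, -0.0918, 0.1445]
ee_rot: [1.0, -0.0, -0.0, 0.0]
ft_force: [-0.3, -0.6, -2.8]
gripper_width: 0.0193
grasp_force: 30.0
```

Emit:
move_arm(steps=[[1,0,0,0.2,0,0,0],[1,0,0,0.1,0,0,0],[1,0,0,0,0,0,0]])

```text
time_s: 28.75
position: [0.6248, -0.0918, 0.1415]
ee_rot: [1.0, -0.0, -0.0, 0.0]
ft_force: [-0.1, 1.0, -2.4]
gripper_width: 0.0195
grasp_force: 30.0
```

Emit:
move_arm(steps=[[1,0,0,0.1,0,0,0],[1,0,0,0.1,0,0,0],[1,0,0,0,0,0,0]])

```text
time_s: 29.12
position: [0.6249, -0.0918, 0.1404]
ee_rot: [1.0, -0.0, 0.0, 0.0]
ft_force: [-1.9, 0.1, 4.1]
gripper_width: 0.0194
grasp_force: 30.0
```

Emit:
move_arm(steps=[[4,0,0,-0.1,0,0,0],[4,0,0,0,0,0,0],[4,0,0,-2,0,0,0],[4,0,0,-4,0,0,0],[4,-1,-3,-2,0,0,0]])

```text
time_s: 29.75
position: [0.616, -0.0643, 0.2223]
ee_rot: [1.0, -0.003, 0.001, 0.001]
ft_force: [-0.2, 1.4, -0.3]
gripper_width: 0.0403
grasp_force: 0.0
```

Emit:
move_arm(steps=[[4,-1,-5,0,0,0,0],[4,-1,-5,0,0,0,0],[4,-5,-5,0,0,0,0],[4,-5,-3,0,0,0,0],[4,0,0,0,0,0,0]])

```text
time_s: 30.38
position: [0.4978, 0.1154, 0.221]
ee_rot: [1.0, 0.003, -0.0, -0.0]
ft_force: [0.9, -0.5, 0.3]
gripper_width: 0.04
grasp_force: 0.0
```

```bash
python3 look.py
python3 - <<'E'
from h import *
d=img('top');P=pts(d);X,Y,Z=P[...,0],P[...,1],P[...,2]
cv2.imwrite('pics/c5.png',cv2.resize(d['frame'][100:255,170:390,::-1],None,fx=3.6,fy=3.6))
m=(X>.5)&(X<.75)&(Y>-.25)&(Y<.1)
for a,b in((.125,.14),(.145,.18)):
    q=P[m&(Z>a)&(Z<b)];print(len(q),((q.max(0)+q.min(0))/2).round(4),np.ptp(q,axis=0).round(3),q.std(0).round(4))
q=P[m&(Z>.127)&(Z<.134)];A=np.c_[q[:,:2],np.ones(len(q))];print('tilt',np.linalg.lstsq(A,q[:,2],rcond=None)[0].round(4))
for s in(1,-1):
    q=P[(np.abs(Z-.102)<.01)&(X>.53)&(X<.7)&(np.hypot(X-.625,Y+.0913)>.122)&(np.hypot(X-.625,Y+.0913)<.15)&(s*(Y+.09)>0)]
    v=cv2.fitLine(q[:,:2].astype(np.float32),cv2.DIST_HUBER,0,.01,.01).ravel();print('bar',len(q),q.mean(0).round(4),v.round(4))
to(.607,.0377,.085)
E
```

```text
rim px [324.9 151.3] 3176 mean [ 0.6251 -0.094   0.1318] mid [ 0.6264 -0.0942  0.128 ] ext [0.186 0.186 0.023]
handle px [364.4 147.9] 233 mean [ 0.6402 -0.2111  0.104 ] mid [ 0.6403 -0.204   0.1037] ext [0.104 0.058 0.012]
handle px [285.  159.7] 240 mean [0.6071 0.0245 0.1033] mid [0.6094 0.0115 0.1021] ext [0.104 0.069 0.015]
3149 [ 0.627  -0.0941  0.1325] [0.184 0.186 0.015] [0.0472 0.0472 0.0025]
44 [ 0.6246 -0.0943  0.157 ] [0.017 0.017 0.023] [0.005  0.0049 0.0049]
tilt [3.000e-04 1.000e-04 1.309e-01]
bar 157 [0.6059 0.0342 0.1034] [0.9888 0.1496 0.5985 0.0337]
bar 166 [ 0.643  -0.2188  0.104 ] [ 0.9876  0.1569  0.641  -0.2195]
tool shift cm [10.56  7.46 13.63] R [[1.0, -0.0, 0.0], [-0.0, -1.0, -0.0], [0.0, 0.0, -1.0]] pos [0.5013 0.1124 0.2211]
```

View pics/c5.png

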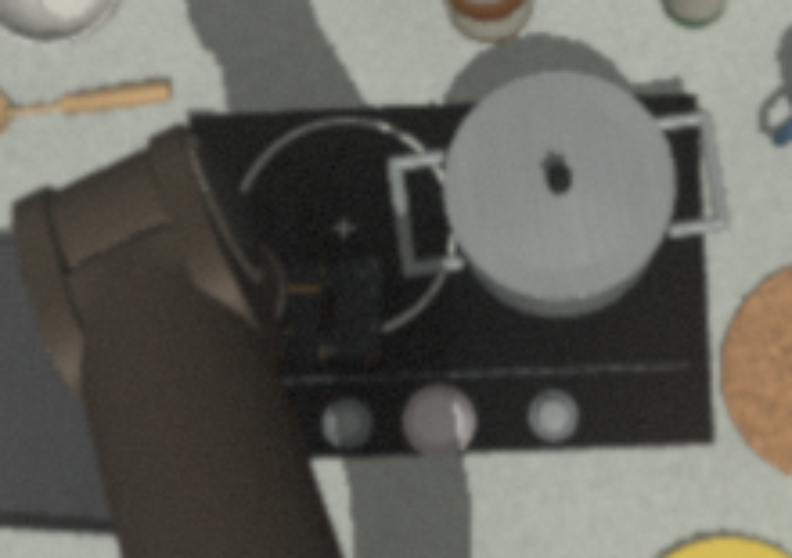

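The lid is seated level on the pan, with its knob at (557,172) in the crop. The left handle bar is at about (405,215), running at a yaw of 8.7°. I'll align with it.

Emit:
move_arm(steps=[[2.6,0,0,0,0,0,-8.7],[2.6,3,3,0,0,0,0],[2.6,3,3,0,0,0,0],[2.6,3.1,3,0,0,0,0],[2.6,0,0,0,0,0,0]])

```text
time_s: 31.1
position: [0.6071, 0.0323, 0.2193]
ee_rot: [0.997, 0.072, -0.0, 0.001]
ft_force: [-1.1, 1.0, 0.3]
gripper_width: 0.0262
grasp_force: 0.0
```

Emit:
move_arm(steps=[[2.6,0,0,3,0,0,0],[2.6,0,0,0,0,0,0],[2.6,0,0,0,0,0,0]])

```text
time_s: 31.48
position: [0.6046, 0.0372, 0.1913]
ee_rot: [0.997, 0.075, 0.0, -0.0]
ft_force: [-0.3, 0.1, -0.5]
gripper_width: 0.0259
grasp_force: 0.0
```

```bash
python3 -c "
from h import *
to(.6054,.0365,.079);to(.6054,.0365,.079)"
```

```text
tool shift cm [ 0.06  0.08 11.23] R [[0.99, 0.15, 0.0], [0.15, -0.99, 0.0], [0.0, -0.0, -1.0]] pos [0.6046 0.0372 0.1913]
tool shift cm [ 0.06  0.08 11.23] R [[0.99, 0.15, 0.0], [0.15, -0.99, 0.0], [0.0, -0.0, -1.0]] pos [0.6046 0.0372 0.1913]
```

Emit:
move_arm(steps=[[2.6,0,0,4,0,0,0],[2.6,0,0,3.5,0,0,0],[2.6,0,0,1,0,0,0],[2.6,0,0,0.8,0,0,0],[2.6,0,0,0,0,0,0]])

```text
time_s: 32.1
position: [0.6049, 0.0373, 0.0985]
ee_rot: [0.997, 0.075, 0.001, 0.0]
ft_force: [0.3, -0.0, -0.2]
gripper_width: 0.0261
grasp_force: 0.0
```

Emit:
move_arm(steps=[[2.6,0,0,1,0,0,0],[2.6,0,0,0.6,0,0,0],[2.6,0,0,0,0,0,0]])

```text
time_s: 32.48
position: [0.6039, 0.0371, 0.0811]
ee_rot: [0.997, 0.075, -0.0, 0.0]
ft_force: [-0.1, 0.4, 0.6]
gripper_width: 0.0259
grasp_force: 0.0
```

Emit:
move_arm(steps=[[0.8,0,0,0,0,0,0],[0.8,0,0,0,0,0,0],[0.8,0,0,0,0,0,0]])

```text
time_s: 32.85
position: [0.6044, 0.0376, 0.0818]
ee_rot: [0.997, 0.075, 0.0, -0.0]
ft_force: [-1.0, 1.5, -0.2]
gripper_width: 0.0113
grasp_force: 30.0
```

Emit:
move_arm(steps=[[0.8,0.05,-0.5,0,0,0,0],[0.8,0.1,-0.9,0,0,0,0],[0.8,0.1,-1,0,0,0,0],[0.8,0.1,-1,0,0,0,0],[0.8,0.1,-1,0,0,0,0]])

```text
time_s: 33.48
position: [0.6027, 0.0763, 0.0818]
ee_rot: [0.997, 0.073, -0.0, 0.003]
ft_force: [1.7, -11.5, 2.6]
gripper_width: 0.0113
grasp_force: 30.0
```

Emit:
move_arm(steps=[[0.8,0.1,-1,0,0,0,0],[0.8,0.1,-1,0,0,0,0],[0.8,0.1,-1,0,0,0,0],[0.8,0.1,-1,0,0,0,0],[0.8,0.1,-1,0,0,0,0]])

```text
time_s: 34.1
position: [0.6003, 0.1263, 0.0817]
ee_rot: [0.997, 0.073, -0.0, 0.003]
ft_force: [1.1, -11.7, 2.2]
gripper_width: 0.0112
grasp_force: 30.0
```

Emit:
move_arm(steps=[[0.8,0.1,-1,0,0,0,0],[0.8,0.1,-1,0,0,0,0],[0.8,0.1,-1,0,0,0,0],[0.8,0.1,-1,0,0,0,0],[0.8,0.1,-1,0,0,0,0]])

```text
time_s: 34.72
position: [0.5979, 0.1764, 0.0816]
ee_rot: [0.997, 0.073, -0.0, 0.003]
ft_force: [1.5, -12.1, 3.6]
gripper_width: 0.0114
grasp_force: 30.0
```

Emit:
move_arm(steps=[[0.8,0.15,-1,0,0,0,0],[0.8,0.15,-1,0,0,0,0],[0.8,0.15,-1,0,0,0,0],[0.8,0,0,0,0,0,0]])

```text
time_s: 35.22
position: [0.5975, 0.2084, 0.0818]
ee_rot: [0.997, 0.074, -0.0, 0.002]
ft_force: [-2.0, -9.4, 6.5]
gripper_width: 0.0112
grasp_force: 30.0
```

Run:
```python
from h import *
print(manip.sense()['ft_force'].round(1))
for n in('scene','top'):
    d=img(n);P=pts(d);X,Y,Z=P[...,0],P[...,1],P[...,2]
    m=(X>.45)&(X<.75)&(Y>-.25)&(Y<.3)
    q=P[m&(Z>.127)&(Z<.134)].astype(np.float32);print(n,len(q),((q.max(0)+q.min(0))/2).round(4),np.ptp(q,axis=0).round(3),np.round(cv2.minEnclosingCircle(q[:,:2])[0],4),q[:,2].mean())
to(.5962,.2265,.08)
```

```text
[-2.  -9.4  6.5]Traceback (most recent call last):
  File "<stdin>", line 6, in <module>
cv2.error: OpenCV(4.12.0) /io/opencv/modules/imgproc/src/shapedescr.cpp:201: error: (-215:Assertion failed) count >= 0 && (depth == CV_32F || depth == CV_32S) in function 'minEnclosingCircle'
```

Emit:
move_arm(steps=[[0.8,0.03,-0.9,0,0,0,0],[0.8,0.03,-0.9,0,0,0,0],[0.8,0,0,0,0,0,0]])

```text
time_s: 35.65
position: [0.5957, 0.2262, 0.0818]
ee_rot: [0.997, 0.074, -0.0, 0.003]
ft_force: [-0.2, -9.5, 5.7]
gripper_width: 0.0114
grasp_force: 30.0
```

```bash
cat > lid.py <<'E'
from h import *
print(manip.sense()['ft_force'].round(1))
for n in('scene','top'):
    d=img(n);P=pts(d);X,Y,Z=P[...,0],P[...,1],P[...,2]
    cv2.imwrite('pics/%s_slide.png'%n,d['frame'][:,:,::-1])
    m=(X>.45)&(X<.75)&(Y>-.25)&(Y<.3)
    q=np.ascontiguousarray(P[m&(Z>.125)&(Z<.137)],np.float32);print(n,len(q),((q.max(0)+q.min(0))/2).round(4),np.ptp(q,axis=0).round(3))
to(.5952,.2274,.08)
E
python3 lid.py
```

```text
[-0.2 -9.5  5.7]
scene 1498 [0.6186 0.1244 0.1312] [0.184 0.243 0.012]
top 2766 [0.6179 0.0941 0.131 ] [0.185 0.186 0.012]
tool shift cm [-0.03 -0.13  0.18] R [[0.99, 0.15, 0.0], [0.15, -0.99, -0.0], [-0.0, 0.0, -1.0]] pos [0.5957 0.2261 0.0818]
```

Emit:
move_arm(steps=[[2.6,0,0,0,0,0,0],[2.6,0,0,0,0,0,0],[2.6,0,0,0,0,0,0],[2.6,0,0,-1,0,0,0],[2.6,0,0,-2,0,0,0]])

```text
time_s: 36.38
position: [0.5943, 0.23, 0.1121]
ee_rot: [0.997, 0.076, -0.001, 0.0]
ft_force: [-0.8, 0.4, -0.4]
gripper_width: 0.0259
grasp_force: 0.0
```

Emit:
move_arm(steps=[[2.6,0,0,-4,0,0,0],[2.6,0,0,-5,0,0,0],[0,-4.3,2.7,0,0,0,0],[0,-4.3,2.7,0,0,0,0],[0,-4.3,2.7,0,0,0,0]])

```text
time_s: 37.0
position: [0.4786, 0.1298, 0.2032]
ee_rot: [0.997, 0.076, 0.001, -0.0]
ft_force: [0.7, 0.4, 0.4]
gripper_width: 0.0013
grasp_force: 0.0
```

Emit:
move_arm(steps=[[0,-4.3,2.7,0,0,0,0],[0,0,0,0,0,0,0],[0,0,0,0,0,0,0]])

```text
time_s: 37.38
position: [0.4421, 0.0979, 0.2032]
ee_rot: [0.997, 0.075, 0.002, -0.0]
ft_force: [0.2, -0.7, 1.0]
gripper_width: 0.0004
grasp_force: 0.0
```

```bash
python3 lid.py
python3 - <<'E'
from h import *
to(.4403,.0926,.035)
d=img('scene');P=pts(d);X,Y,Z=P[...,0],P[...,1],P[...,2]
for a,b in((.0205,.03),(.012,.0205)):
    q=P[(np.hypot(X-.44,Y-.093)<.03)&(Z>a)&(Z<b)];print(len(q),((q.max(0)+q.min(0))/2).round(4),np.ptp(q,axis=0).round(3),q.mean(0).round(4))
a=d['frame'][120:320,240:460,::-1];b=img('top')['frame'][110:255,180:380,::-1]
cv2.imwrite('pics/c6.png',np.hstack([cv2.resize(a,(400,364)),cv2.resize(b,(400,364))]))
E
```

```text
[ 0.2 -0.7  1. ]
scene 1951 [0.6186 0.0971 0.1311] [0.187 0.188 0.012]
top 3033 [0.6176 0.0943 0.1311] [0.185 0.186 0.012]
tool shift cm [ 17.07 -10.43  12.27] R [[0.99, 0.15, 0.0], [0.15, -0.99, 0.0], [0.0, -0.0, -1.0]] pos [0.4421 0.0984 0.2024]
tool shift cm [-0.29  0.55 16.74] R [[0.99, 0.15, 0.0], [0.15, -0.99, 0.0], [0.0, -0.0, -1.0]] pos [0.4421 0.0984 0.2024]
57 [0.4428 0.0968 0.0255] [0.045 0.039 0.009] [0.4467 0.0983 0.0255]
51 [0.439  0.0939 0.0164] [0.048 0.056 0.008] [0.443  0.0996 0.0164]
```

View pics/c6.png

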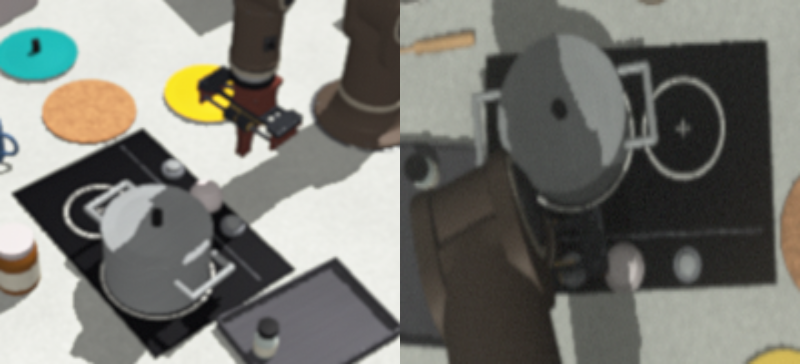

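The covered pan stands in the middle of the large ring. The button in front of it is the left one. I'll press it with the fingers closed.

Emit:
move_arm(steps=[[0,-0.25,0.45,5,0,0,0],[0,0,0,5,0,0,0],[0,0,0,4,0,0,0],[0,0,0,2.5,0,0,0],[0,0,0,0,0,0,0]])

```text
time_s: 38.2
position: [0.438, 0.0929, 0.0349]
ee_rot: [0.997, 0.076, -0.002, 0.0]
ft_force: [0.3, 0.5, 1.2]
gripper_width: 0.0004
grasp_force: 0.0
```

Emit:
move_arm(steps=[[0,0,0,0.5,0,0,0],[0,0,0,0.5,0,0,0],[0,0,0,0.2,0,0,0],[0,0,0,0,0,0,0]])

```text
time_s: 38.7
position: [0.4402, 0.0928, 0.0253]
ee_rot: [0.997, 0.075, 0.001, -0.0]
ft_force: [0.8, 0.9, 3.6]
gripper_width: 0.0004
grasp_force: 1.6
```

Emit:
move_arm(steps=[[0,0,0,0.3,0,0,0],[0,0,0,0.3,0,0,0],[0,0,0,0.1,0,0,0],[0,0,0,0,0,0,0]])

```text
time_s: 39.2
position: [0.4404, 0.0928, 0.0213]
ee_rot: [0.997, 0.075, 0.002, 0.001]
ft_force: [-12.8, -2.9, 58.9]
gripper_width: 0.0003
grasp_force: 29.7
```

Emit:
move_arm(steps=[[0,0,0,0.1,0,0,0],[0,0,0,0,0,0,0]])

```text
time_s: 39.45
position: [0.4405, 0.0928, 0.021]
ee_rot: [0.997, 0.076, 0.002, 0.001]
ft_force: [-16.2, -3.8, 72.2]
gripper_width: 0.0001
grasp_force: 36.1
```

Emit:
move_arm(steps=[[0,0,0,-1,0,0,0],[0,0,0,-4,0,0,0],[0,0,0,-5,0,0,0],[0,0,0,-3,0,0,0]])

```text
time_s: 39.95
position: [0.4391, 0.0923, 0.1484]
ee_rot: [0.997, 0.075, 0.0, 0.0]
ft_force: [-0.2, -0.3, -0.3]
gripper_width: 0.0006
grasp_force: 0.0
```

Run:
```python
from h import *
P=np.load('P0.npy')
for c in((.4403,.0926),(.4456,-.0878)):
    r=np.hypot(P[...,0]-c[0],P[...,1]-c[1])
    for a in range(0,28,3):
        q=P[(r>=a/1e3)&(r<(a+3)/1e3)][:,2]; print(a,len(q),q.mean().round(4),q.std().round(4),end=' | ')
    print()
```

```text
0 4 0.0282 0.001 | 3 8 0.0283 0.0024 | 6 17 0.0293 0.003 | 9 19 0.0292 0.0026 | 12 25 0.0236 0.0056 | 15 31 0.0188 0.0034 | 18 36 0.019 0.0031 | 21 39 0.0108 0.0057 | 24 44 0.0064 0.0024 | 27 57 0.0068 0.0027 | 
0 4 0.028 0.0016 | 3 9 0.0285 0.0033 | 6 15 0.0298 0.0022 | 9 20 0.0291 0.0019 | 12 25 0.0243 0.005 | 15 35 0.0192 0.0019 | 18 39 0.0189 0.0033 | 21 33 0.0097 0.0051 | 24 47 0.0066 0.0023 | 27 55 0.0066 0.0023 |
```

The earlier press stopped hard at z = 0.021. That may have been the wide closed fingertips landing on the housing. I'll repeat it with a single finger, which fits inside the cap.

Emit:
move_arm(steps=[[4,0,-2.7,3,0,0,0],[4,0,0,4,0,0,0],[4,0,0,3,0,0,0],[4,0,0,1.5,0,0,0],[4,0,0,0,0,0,0]])

```text
time_s: 40.58
position: [0.4343, 0.1189, 0.0309]
ee_rot: [0.997, 0.075, -0.001, 0.0]
ft_force: [-0.5, 1.1, 1.0]
gripper_width: 0.04
grasp_force: 0.0
```

Emit:
move_arm(steps=[[4,0,0,0,0,0,0],[4,0,0,0.3,0,0,0],[4,0,0,0,0,0,0]])

```text
time_s: 40.95
position: [0.4354, 0.1191, 0.029]
ee_rot: [0.997, 0.075, 0.0, 0.0]
ft_force: [0.9, 0.1, -0.4]
gripper_width: 0.0398
grasp_force: 0.0
```

Emit:
move_arm(steps=[[4,0,0,0.2,0,0,0],[4,0,0,0,0,0,0]])

```text
time_s: 41.2
position: [0.4355, 0.1192, 0.0268]
ee_rot: [0.997, 0.075, 0.0, -0.0]
ft_force: [0.2, 0.4, 2.9]
gripper_width: 0.0403
grasp_force: 1.1
```

Emit:
move_arm(steps=[[4,0,0,0.2,0,0,0],[4,0,0,0,0,0,0]])

```text
time_s: 41.45
position: [0.4355, 0.1192, 0.0247]
ee_rot: [0.997, 0.075, 0.0, 0.0]
ft_force: [1.2, 0.1, 2.9]
gripper_width: 0.0402
grasp_force: 1.7
```

Emit:
move_arm(steps=[[4,0,0,0.2,0,0,0],[4,0,0,0,0,0,0]])

```text
time_s: 41.7
position: [0.4355, 0.1192, 0.0227]
ee_rot: [0.997, 0.075, 0.0, -0.0]
ft_force: [1.3, -0.2, 5.2]
gripper_width: 0.0403
grasp_force: 2.3
```

Emit:
move_arm(steps=[[4,0,0,0.2,0,0,0],[4,0,0,0,0,0,0]])

```text
time_s: 41.95
position: [0.4356, 0.1192, 0.0218]
ee_rot: [0.997, 0.075, 0.001, 0.0]
ft_force: [-4.2, -1.4, 22.5]
gripper_width: 0.04
grasp_force: 11.4
```

Emit:
move_arm(steps=[[4,0,0,0.1,0,0,0],[4,0,0,0,0,0,0]])

```text
time_s: 42.2
position: [0.4357, 0.1192, 0.0216]
ee_rot: [0.997, 0.075, 0.001, 0.001]
ft_force: [-6.2, -1.5, 35.1]
gripper_width: 0.0399
grasp_force: 17.1
```

Force rose to about 5 N over roughly 6 mm and then hit a hard stop, so the button is fully down. I'll retreat and do a final check.

Emit:
move_arm(steps=[[4,0,0,-1,0,0,0],[4,0,0,-4,0,0,0],[4,0,0,-5,0,0,0],[4,0,0,-5,0,0,0],[4,-1,3,-2,0,0,0]])

```text
time_s: 42.82
position: [0.4305, 0.0899, 0.1921]
ee_rot: [0.997, 0.077, 0.002, -0.001]
ft_force: [-0.0, -0.4, -1.1]
gripper_width: 0.0401
grasp_force: 0.0
```

Emit:
move_arm(steps=[[4,0,5,0,0,0,0],[4,0,5,0,0,0,0],[4,0,5,0,0,0,0],[4,0,5,0,0,0,0],[4,0,0,0,0,0,0]])

```text
time_s: 43.45
position: [0.4591, -0.1133, 0.1889]
ee_rot: [0.997, 0.072, -0.001, 0.0]
ft_force: [-0.3, 0.0, -0.7]
gripper_width: 0.0399
grasp_force: 0.0
```

```bash
python3 lid.py
python3 - <<'E'
from h import *
d=img('top');cv2.imwrite('pics/fin.png',cv2.resize(d['frame'][60:300,140:520,::-1],None,fx=2.1,fy=2.1))
E
```

```text
[-0.3  0.  -0.7]
scene 1937 [0.6184 0.0967 0.131 ] [0.188 0.191 0.012]
top 3066 [0.6175 0.094  0.131 ] [0.185 0.186 0.012]
tool shift cm [ 18.49 -31.24  10.91] R [[0.99, 0.15, -0.0], [0.15, -0.99, 0.0], [-0.0, -0.0, -1.0]] pos [ 0.4592 -0.1093  0.189 ]
```

View pics/fin.png

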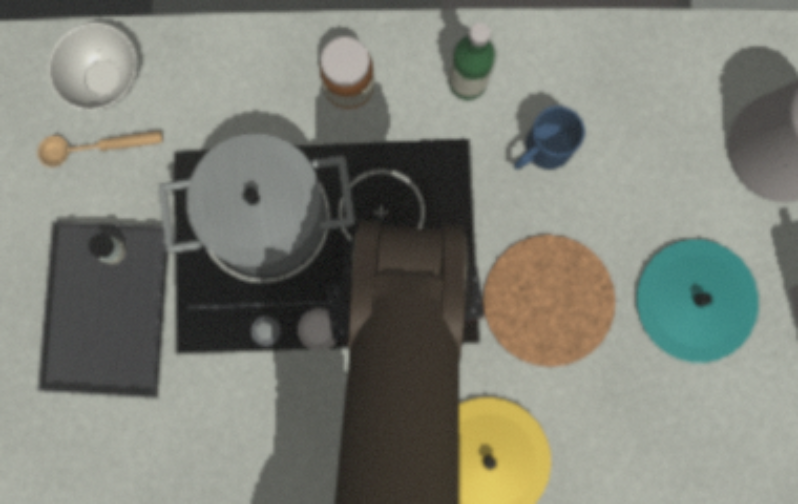

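The pan is covered and centred on the large ring, with its knob at (251,193). The tray holds only the jar at (105,245), and the mug, spoon and timer are where they were.

```bash
python3 -c "
from bench import manip
print(manip.close_job())"
```

```text
the job is handed in; nothing more can be done
None
```

I steamed the custards as asked and handed the job in: two pots (all there were) stand upright on the rack, the lid is back on, the pan is on the large ring to within about 2 mm by camera, and the left button was pressed fully down, twice, because the first press was inconclusive and reached 72 N at the wrist.

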